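# Run the hung heat sink round the bent rail to its bumper

## Robot

A 6-joint arm with a two-finger parallel gripper is mounted at the origin on the work surface. World frame = base frame: x ahead of the robot, y to its left, z up, the work surface at z = 0. Lengths are in m, angles in rad, forces in N, time in s.
With the tool pointing down it reaches from about 0.425 to 0.95 m from the base axis. Payload 3.5 kg.
Tool frame: the origin (TCP) lies midway between the tips of the shut fingers; the grasp point (between the pads) lies 19 mm behind it; z points along the fingers, y is the line along which they close (so a half turn about z gives the same grasp; the last joint's range is limited). The gripper opens to 85 mm and grips with 20 to 120 N. Pads are 22 mm wide; open, the fingers measure 114 mm over their backs; the gripper's body (76 mm by 85 mm) begins 54 mm behind the grasp point. The pads swing forward as they close: fully open they stand 13 mm farther back than shut.
Start: joints at [-1.37, 0.286, 1.577, -0, 1.279, -0.15], TCP at [0.232, -0.634, 0.231] pointing down, gripper open.
Joint ranges: [-2.77, 2.77], [-0.9, 2.22], [0.21, 2.48], [-1.53, 4.67], [0.24, 2.81], [-2.84, 2.84]. Speed limits (rad/s): [2.79, 2.79, 3.14, 3.14, 3.14, 3.14].

## Interface

Orientations are given as a unit quaternion [x, y, z, w].
In Python, from plant import get_state, read_camera, ctrl gives the robot as it stands.
- The arm moves only by the shell command python3 -m crank 'ROWS' [FORCE]. ROWS is JSON, a list of rows, each a list of 3 entries, a list of its own where there are three numbers: the shift along the tool's x, y, z in mm, then the turn about the tool's z in degrees, then the closure in counts, from 0 (fully open) to 255 (shut). In form: [[[tx, ty, tz], yaw, claw], ...]. A call has 1 to 10 rows; each row is the pose to reach, as a shift and turn from the pose commanded when the call began, along the tool's axes at that moment; what a row does not reach only later rows make up. A row lasts 1/10 s, in which the tool goes at most 50 mm and 8.59 degrees, less where a joint would pass 70% of its speed; a pose out of reach is approached as far as the arm can. A call with a gripper value outside its range is refused whole. The fingers move at their own pace and stop on an object; FORCE is the grip in N (left out, the last holds). Time passes only in rows, so rows that repeat a pose let the fingers close. It gives the time, the measured TCP pose, the force, the opening and the grip force at its end, in the units of the state.
- get_state(): the state, without advancing time (a new reading comes with each control period).
- read_camera(name): name is "scene" or "top" or "wrist"; returns a dict with "frame" (420x560x3 uint8, blue, green, red), "range_z" (420x560 float32, m along the optical axis (not along the pixel's ray), 0 where there is no reading), "vfov" (degrees; the focal length in pixels is half the picture's height over the tangent of half this angle, whatever the lens; pixels are square), "cx", "cy" (the principal point, pixels), "origin" and "orientation" of the camera in the world. Camera axes: x right, y down, z forward; pixel columns grow to the right and rows downward; lengths in m; the calibration is good to about 2 mm. A picture is of the moment at which its call begins.
- ctrl.sign_off(): hands the job in; it is judged then, once.
The state is a dict: "time": time; "qpos": joint angles; "dq": joint speeds; "joint_efforts": joint torques, N m; "eef_pos": TCP position; "tcp_rot": TCP orientation; "contact_force": force on the tool from outside, world axes, zero at the start; "wrist_torque": the same for the moment, N m; "opening": opening from 0.0 (shut) to 1.0 (fully open); "finger_force": force on a finger pad.
Only numpy, scipy, OpenCV 4.12 (cv2) and the standard library are available. Lean on these libraries where they do the work, as an engineer would, in place of code of your own. Each camera call takes 0.05 s, during which the arm holds its last target. There are 200 camera calls.

## Task

A salvaged heat sink hangs by a steel ring on the bent rod of the bench rail. Gently slide the ring along the rod, round both bends, and push the sliding rubber bumper at the far end fully home with it; then let go and leave the heat sink hanging still on the last straight. The rod was bent by hand, so feel your way and never force the ring against it, and leave the parts lying around where they are.

Things in the scene. Friction and masses are not known exactly. Their poses are not given: they have to be found in the camera images.
- rail: Bench rail: round steel rod 10 mm thick, axis level, 170 mm above the bench, on an upright post at each end (feet 56 mm across). Origin: on the bench under the near (starting) post; x along the first straight, z up. From the near post the rod runs 100 mm straight along x to the first bend. Rigid and fixed; keep what the ring presses on rod and bumper under 12 N.
- bend (a point): Point on the rod's axis where the first bend begins (axes as the rail's). Seen from above the rod turns right (to -y) about 50 degrees at 25 mm radius, runs 80 mm straight, turns left about 50 degrees at 25 mm radius, runs 70 mm straight to the bumper's face. Hand-bent: each bend is truly 30 to 70 degrees, independently (the surplus sits at its end); no reading tells which.
- tab (a point): Centre of the solid steel finger tab on top of the hanger, 12 mm thick (x, along the rod), 14 mm wide (y), 34 mm high: hold it here or up to 8 mm higher. x along the ring's hole, z up; the ring's centre is 31 mm below.
- hanger: The hanger, one rigid loose thing of 0.18 to 0.33 kg: tab, steel ring, short stem, and below it a heat sink 40 x 40 x 32 mm, its underside 68 mm under the ring. Origin: centre of the ring, hole 17 mm across along x, 10 mm long, 30 mm outside. Threaded on the rod, on the first straight. Hanging free, its centre is 3.5 mm below the rod's axis; raised 3.5 mm it has 3.5 mm of play all round.
- bumper (a joint): Travel in m of the black rubber bumper (a sleeve 24 mm across, 22 mm long, on the last straight of the rod): 0 at the start, 0.010 fully home, growing as the ring pushes it away from the second bend. It takes about 4 N to move and stays where it is left; the ring itself slides with under 2 N.
- drive: Bystander: hard disk drive lying flat, 147 x 101 x 26 mm, loose. Origin: centre of its underside.
- driver: Bystander: screwdriver lying on the bench, 170 mm long, loose. Origin: under its middle.
- fan: Bystander: square computer fan lying flat, 80 x 80 x 25 mm, loose. Origin: centre of its underside.
- jar: Bystander: small screw-top jar standing, 56 mm across, 60 mm high, loose. Origin: centre of its underside.
There are look-alikes about, which are no part of the job. There is more than one size of the hanger; the one meant has the size given above.

How it is judged:
On the way, in this order (a step that is already met when the one before it is completed fails the run):
1. the ring has passed the first bend (more than 125 mm along the rail's x axis) (x of hanger in the frame of rail above 0.125 m).
2. the ring has passed the second bend (more than 205 mm along the rail's x axis) (x of hanger in the frame of rail above 0.205 m).
At the end, for the whole second after the job is handed in: The bumper is at least 8.5 mm of its 10 mm home, the ring is on the last straight (more than 205 mm along the rail's x axis), and the heat sink hangs upright (within 20 degrees) and at rest (under 30 mm/s) (value of joint bumper above 0.0085 m and x of hanger in the frame of rail above 0.205 m and angle between hanger's own z axis and vertical below 0.35 rad and linear speed of hanger below 0.03 m/s); the robot touches nothing.
It fails at once if the ring is forced against the rail (more than 12 N) (contact force between hanger and rail above 12 N).
It fails at once if a bystander is moved more than 15 mm (distance of any of drive, driver, fan, jar from where it was at the start of the episode above 0.015 m).
It also fails if it takes over 72 s, if anything falls off the work surface, if the arm or the gripper's body presses on something with over 40 N, if the wrist force passes 120 N, or if a joint passes its speed limit or range.

## Working session

There is one attempt and no reset: what is moved stays moved. The work goes in short steps, Python scripts to look and compute and a shell command to move; the robot and the scene stay as the last step left them, time stands still between calls to the robot, and variables do not carry over. Pictures are saved under pics/ and viewed, at most 10 in all, crops included, and the job is handed in when it is done.

```bash
mkdir -p pics; cat > h.py <<'E'
import numpy as np,cv2,pickle
from scipy.spatial.transform import Rotation as R
from plant import get_state, read_camera
def cam(n,save=None):
    c=read_camera(n)
    if save: cv2.imwrite('pics/'+save,c['frame'])
    pickle.dump(c,open(n+'.pkl','wb')); return c
def old(n): return pickle.load(open(n+'.pkl','rb'))
def cloud(c):
    h,w=c['range_z'].shape; f=h/2/np.tan(np.radians(c['vfov'])/2)
    v,u=np.mgrid[:h,:w]; z=c['range_z']
    p=np.stack([(u-c['cx'])/f*z,(v-c['cy'])/f*z,z],-1)
    q=p@R.from_quat(c['orientation']).as_matrix().T+np.array(c['origin'])
    q[z==0]=np.nan; return q
E
python3 - <<'E'
from h import *
s=get_state(); print({k:np.round(v,3) for k,v in s.items()})
for n in('top','scene'):
    c=cam(n,n+'1.png'); print(n,c['vfov'],c['origin'],c['orientation'],c['cx'],c['cy'])
E
```

```text
{'time': np.float64(0.0), 'qpos': array([-1.37 ,  0.287,  1.578, -0.   ,  1.279, -0.15 ]), 'dq': array([-0.002, -0.001, -0.   , -0.001,  0.   ,  0.001]), 'joint_efforts': array([ 0.0000e+00, -4.0598e+01, -2.9262e+01, -0.0000e+00,  6.0000e-03,
       -0.0000e+00]), 'eef_pos': array([ 0.232, -0.633,  0.23 ]), 'tcp_rot': array([ 0.985,  0.174, -0.   , -0.001]), 'contact_force': array([ 0.102,  0.617, -0.147]), 'wrist_torque': array([-0.092,  0.009,  0.034]), 'finger_force': np.float64(0.0), 'opening': np.float64(0.999)}
top 56.908509818331 [ 0.35718022 -0.05254709  0.84868366] [ 0.70744037 -0.70114074  0.05506281 -0.06998479] 271.7519710647074 212.989890761567
scene 51.415145845664455 [ 0.97329623 -0.47092406  0.81339599] [ 0.84759244  0.38452858 -0.14399281 -0.33614117] 275.1801657562183 205.0689497015023
```

View pics/top1.png

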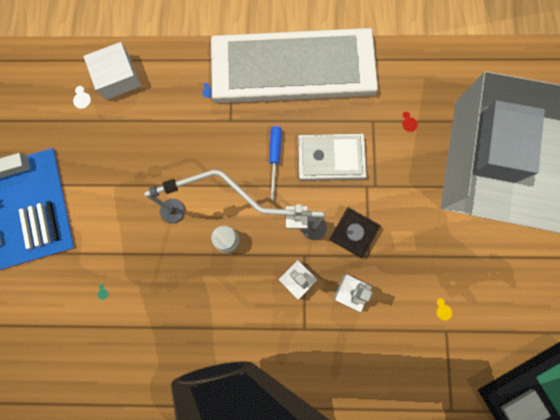

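View pics/scene1.png

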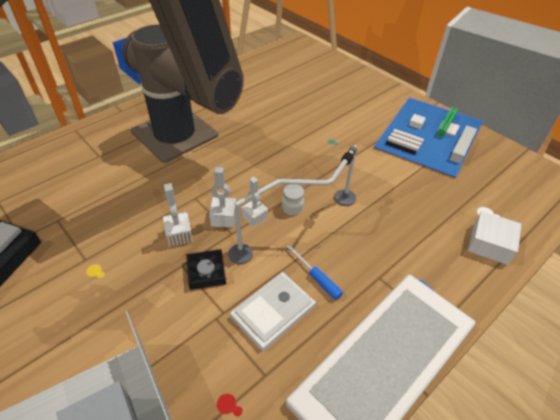

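The top view shows the near post at about (320,215), the threaded hanger at (297,215), and the rod running left to the bumper at (169,186). The end post's top is at (152,192). Two loose look-alike hangers stand below it.

```bash
python3 - <<'E'
from h import *
c=old('top');q=cloud(c)
for u,v in [(322,213),(315,215),(297,211),(290,218),(262,211),(240,192),(217,174),(195,179),(169,186),(152,192),(314,230),(172,210),(225,240),(355,232),(330,157),(276,145)]:
    print((u,v),np.round(q[v,u],3))
m=(q[...,2]>.160)&(q[...,2]<.185)
m[:, :140]=0;m[:,335:]=0;m[:165]=0;m[225:]=0
p=q[m]; vv,uu=np.nonzero(m)
for u in range(140,335,6):
    k=(uu>=u)&(uu<u+6)
    if k.any(): print(u,k.sum(),np.round(np.median(p[k],0),4),np.round(p[k].max(0)[2],3))
m=(q[...,2]>.19)&(q[...,2]<.26);m[:, :270]=0;m[:,335:]=0;m[:180]=0;m[240:]=0
print('tab',m.sum(),np.round(q[m].min(0),4),np.round(q[m].max(0),4),np.median(q[m],0))
cv2.imwrite('pics/crop1.png',cv2.resize(c['frame'][160:240,140:340],None,fx=4,fy=4,interpolation=cv2.INTER_CUBIC))
E
```

```text
(322, 213) [ 0.478 -0.126  0.176]
(315, 215) [ 0.475 -0.114  0.173]
(297, 211) [ 0.474 -0.08   0.215]
(290, 218) [ 0.476 -0.071  0.13 ]
(262, 211) [ 0.481 -0.02   0.174]
(240, 192) [0.516 0.02  0.174]
(217, 174) [0.549 0.062 0.173]
(195, 179) [0.54  0.102 0.173]
(169, 186) [0.524 0.146 0.18 ]
(152, 192) [0.514 0.177 0.177]
(314, 230) [ 0.47  -0.126  0.012]
(172, 210) [0.509 0.182 0.028]
(225, 240) [0.441 0.06  0.06 ]
(355, 232) [ 0.465 -0.213  0.021]
(330, 157) [ 0.632 -0.162  0.024]
(276, 145) [ 0.658 -0.042  0.026]
140 8 [0.5127 0.1916 0.1729] 0.175
146 49 [0.5136 0.1845 0.1749] 0.18
152 61 [0.5158 0.1738 0.1757] 0.18
158 43 [0.522  0.1626 0.1739] 0.181
164 76 [0.5243 0.1511 0.1797] 0.183
170 75 [0.5266 0.1411 0.1787] 0.183
176 43 [0.5313 0.1322 0.1735] 0.177
182 36 [0.5357 0.1205 0.1735] 0.177
188 35 [0.5394 0.1096 0.1733] 0.176
194 34 [0.5429 0.099  0.174 ] 0.177
200 34 [0.5469 0.0886 0.1735] 0.177
206 34 [0.5508 0.0778 0.1734] 0.177
212 35 [0.5527 0.0674 0.1736] 0.176
218 39 [0.5503 0.0555 0.1735] 0.176
224 46 [0.5415 0.0442 0.1736] 0.176
230 47 [0.5303 0.0342 0.1734] 0.176
236 42 [0.5203 0.0227 0.1738] 0.177
242 48 [0.5103 0.0116 0.1734] 0.176
248 45 [0.4996 0.0013 0.1737] 0.176
254 42 [ 0.4893 -0.0095  0.1738] 0.176
260 34 [ 0.4834 -0.0203  0.1738] 0.176
266 36 [ 0.4824 -0.0317  0.1735] 0.177
272 33 [ 0.4816 -0.0416  0.174 ] 0.176
278 32 [ 0.4813 -0.0539  0.1733] 0.176
284 36 [ 0.4805 -0.0637  0.1731] 0.177
290 34 [ 0.4796 -0.0743  0.1737] 0.185
296 30 [ 0.4707 -0.0838  0.1753] 0.18
302 36 [ 0.479  -0.0955  0.1733] 0.177
308 32 [ 0.4784 -0.1053  0.1737] 0.176
314 34 [ 0.4778 -0.1174  0.1736] 0.178
320 27 [ 0.4769 -0.1258  0.173 ] 0.176
tab 75 [ 0.4732 -0.0882  0.1907] [ 0.4867 -0.0771  0.2157] [ 0.47787645 -0.08215073  0.21306461]
```

View pics/crop1.png

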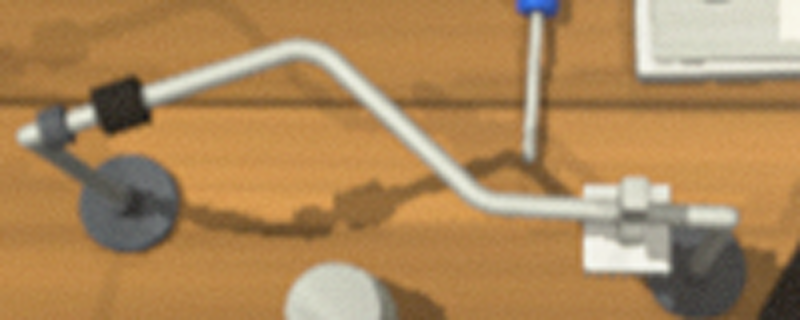

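```bash
cat > geo.py <<'E'
from h import *
q=cloud(old('top'))
def line(u0,u1):
    m=(q[...,2]>.168)&(q[...,2]<.18); m[:,:u0]=0;m[:,u1:]=0;m[:165]=0;m[225:]=0
    P=[]
    for u in range(u0,u1):
        k=m[:,u]
        if k.sum()>2: P.append(q[k,u].mean(0)[:2])
    P=np.array(P); c=P.mean(0); d=np.linalg.svd(P-c)[2][0]; d*=np.sign(d[1])
    r=(P-c)@[-d[1],d[0]]
    print(u0,u1,'c',c.round(4),'ang',np.degrees(np.arctan2(d[1],d[0])).round(2),'rms',r.std().round(5)); return c,d
L=[line(266,288),line(226,252),line(179,206)]
def inter(a,b):
    s=np.linalg.solve(np.c_[a[1],-b[1]],b[0]-a[0]); return a[0]+s[0]*a[1]
A,B=inter(L[0],L[1]),inter(L[1],L[2])
E
python3 - <<'E'
from geo import *
print('corners',A,B,np.linalg.norm(A-B))
t1=25e-3*np.tan(np.arccos(L[0][1]@L[1][1])/2);t2=25e-3*np.tan(np.arccos(L[2][1]@L[1][1])/2)
b=A-t1*L[0][1];o=b-.1*L[0][1];print('tangents',t1,t2,'bend',b,'origin',o,'straight2',np.linalg.norm(A-B)-t1-t2)
print('bumper face',B+(t2+.07)*L[2][1], 'home x', (B+(t2+.07)*L[2][1]-o)@L[0][1])
m=(q[...,2]>.208)&(q[...,2]<.222);m[:, :280]=0;m[:,315:]=0;m[:190]=0;m[235:]=0
p=q[m][:,:2];print(len(p),cv2.minAreaRect(p.astype(np.float32)*1000),p.mean(0))
E
python3 -m crank '[[[40,-40,-20],-8,0],[[80,-80,-20],-16,0],[[115,-120,-20],-24,0],[[150,-155,-20],-32,0],[[190,-195,-20],-40,0],[[225,-235,-20],-48,0],[[265,-275,-20],-56,0],[[300,-310,-20],-64,0],[[340,-350,-20],-67,0],[[375,-390,-20],-67,0]]' 40
```

```text
266 288 c [ 0.4818 -0.046 ] ang 87.11 rms 0.00024
226 252 c [0.5205 0.0226] ang 46.87 rms 0.0002
179 206 c [0.5408 0.1073] ang 108.97 rms 0.00042
corners [ 0.48324262 -0.0171617 ] [0.55663489 0.06118968] 0.10735624508042313
tangents 0.009159042244245127 0.015051721186531232 bend [ 0.48278141 -0.02630912] origin [ 0.47774582 -0.12618226] straight2 0.08314548164964677
bumper face [0.52898199 0.14162047] home x 0.2700430112625123
60 ((480.07037353515625, -82.19984436035156), (13.334507942199707, 10.149392127990723), 0.36113423109054565) [ 0.47998005 -0.0821933 ]
time: 1.1
eef_pos: [0.4334, -0.1773, 0.2511]
tcp_rot: [0.725, 0.689, 0.0, 0.0]
contact_force: [0.7, -0.8, 0.1]
opening: 0.998
finger_force: 0.0
```

```bash
python3 -m crank '[[[0,0,0],0,0],[[0,0,0],0,0],[[0,0,0],0,0],[[0,0,0],0,0]]'; python3 - <<'E'
from h import *
s=get_state();p=np.array(s['eef_pos']);M=R.from_quat(s['tcp_rot']).as_matrix();print(p,np.degrees(np.arctan2(M[1,0],M[0,0])),M[:,2].round(4))
print('shift mm',M.T@(np.array([.480,-.0822,.1865])-p)*1000)
cam('wrist','w1.png')
E
```

```text
time: 1.5
eef_pos: [0.4326, -0.1807, 0.2511]
tcp_rot: [0.726, 0.688, -0.0, -0.0]
contact_force: [-0.8, -0.9, 0.2]
opening: 0.998
finger_force: 0.0
[ 0.43263846 -0.18070531  0.25112667] 86.96069423853947 [-5.e-04  0.e+00 -1.e+00]
shift mm [100.87799643  42.10316001  64.60628147]
```

View pics/w1.png

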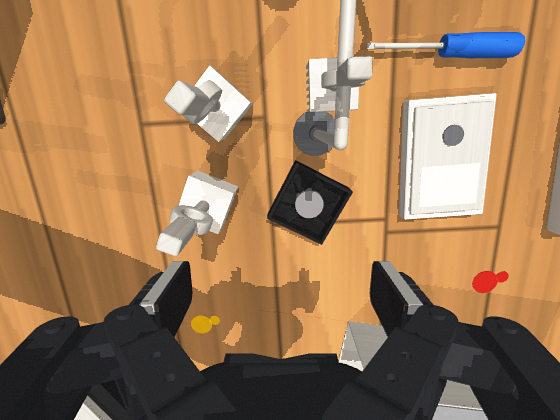

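The wrist view shows the threaded tab at about (355,70), with image up as tool +x and right as tool +y. I'll locate it using this depth image.

```bash
python3 - <<'E'
from h import *
q=cloud(old('wrist'));m=np.zeros(q.shape[:2],bool);m[40:110,310:400]=1
t=m&(q[...,2]>.206)&(q[...,2]<.222);print(t.sum(),q[t].min(0),q[t].max(0),q[t].mean(0))
m[:]=0;m[0:45,320:380]=1
t=m&(q[...,2]>.165)&(q[...,2]<.185);print(t.sum(),q[t].mean(0),q[t].max(0))
E
python3 -m crank '[[[15,5,0],0,0],[[35,15,0],0,0],[[60,25,0],0,0],[[85,35,0],0,0],[[100,42,0],0,0],[[101,42,10],0,0],[[101,42,10],0,0],[[101,42,10],0,0]]'
```

```text
670 [ 0.47379726 -0.08954575  0.20621649] [ 0.48800899 -0.07741918  0.21688341] [ 0.48015261 -0.08383552  0.2136772 ]
706 [ 0.48204296 -0.05086604  0.17399186] [ 0.48797619 -0.03709611  0.17699774]
time: 2.35
eef_pos: [0.4795, -0.0817, 0.2405]
tcp_rot: [0.725, 0.688, -0.001, -0.001]
contact_force: [0.1, 1.1, 0.5]
opening: 1.002
finger_force: 0.0
```

```bash
python3 -m crank '[[[-1,1,15],0,0],[[-1,1,30],0,0],[[-1,1,45],0,0],[[-1,1,54],0,0],[[-1,1,54],0,0],[[-1,1,54],0,100],[[-1,1,54],0,150],[[-1,1,54],0,170],[[-1,1,54],0,185],[[-1,1,54],0,200]]' 40; python3 -m crank '[[[0,0,0],0,255],[[0,0,0],0,255],[[0,0,0],0,255],[[0,0,0],0,255],[[0,0,0],0,255]]' 40
```

```text
time: 3.35
eef_pos: [0.4813, -0.0817, 0.1877]
tcp_rot: [0.725, 0.689, 0.0, 0.0]
contact_force: [0.2, -0.2, -0.1]
opening: 0.215
finger_force: 0.0
time: 3.85
eef_pos: [0.4814, -0.0818, 0.1877]
tcp_rot: [0.725, 0.689, 0.0, 0.0]
contact_force: [-1.1, 0.8, 3.2]
opening: 0.153
finger_force: 41.0
```

```bash
python3 -m crank '[[[0,0,-1],0,255],[[0,0,-1],0,255]]'; python3 -m crank '[[[0,0,-1],0,255],[[0,0,-1],0,255]]'; python3 -m crank '[[[0,0,-1],0,255],[[0,0,-1],0,255],[[0,0,-1],0,255]]'; python3 -m crank '[[[0,0,-0.5],0,255],[[0,0,-0.5],0,255],[[0,0,-0.5],0,255]]'
```

```text
time: 4.05
eef_pos: [0.4809, -0.0816, 0.1878]
tcp_rot: [0.725, 0.689, -0.0, -0.0]
contact_force: [0.5, -0.4, 1.1]
opening: 0.152
finger_force: 40.5
time: 4.25
eef_pos: [0.4803, -0.0814, 0.1883]
tcp_rot: [0.725, 0.689, -0.001, -0.001]
contact_force: [0.3, -0.1, -4.1]
opening: 0.152
finger_force: 40.2
time: 4.55
eef_pos: [0.481, -0.0817, 0.1901]
tcp_rot: [0.725, 0.689, -0.0, -0.0]
contact_force: [-0.7, -0.7, -3.7]
opening: 0.154
finger_force: 40.2
time: 4.85
eef_pos: [0.4811, -0.0817, 0.1908]
tcp_rot: [0.725, 0.689, 0.0, 0.0]
contact_force: [-0.0, -0.2, -3.4]
opening: 0.154
finger_force: 40.2
```

```bash
cat > path.py <<'E'
import sys,io,contextlib
with contextlib.redirect_stdout(io.StringIO()): from geo import *
bias=np.array(eval(sys.argv[1])) if len(sys.argv)>1 else np.zeros(2)
step=float(sys.argv[2]) if len(sys.argv)>2 else 4; Z=float(sys.argv[3]) if len(sys.argv)>3 else .1908
d=[l[1] for l in L]; b=A-25e-3*np.tan(np.radians(40.2)/2)*d[0]; o=b-.1*d[0]
pts=[];a=[np.degrees(np.arctan2(v[1],v[0])) for v in d]
p=o.copy();ds=1e-4;h=a[0];H=[];
t=[25e-3*np.tan(np.radians(abs(a[i+1]-a[i]))/2) for i in(0,1)]
segs=[(.1,0),(25e-3*np.radians(a[0]-a[1]),-1),(np.linalg.norm(A-B)-t[0]-t[1],0),(25e-3*np.radians(a[2]-a[1]),1),(.1,0)]
for ln,k in segs:
    for _ in range(int(round(ln/ds))):
        p=p+ds*np.array([np.cos(np.radians(h)),np.sin(np.radians(h))]);h+=k*np.degrees(ds/25e-3);pts.append(p);H.append(h)
pts=np.array(pts)+bias;H=np.array(H)
s=get_state();e=np.array(s['eef_pos']);M=R.from_quat(s['tcp_rot']).as_matrix();ang=np.degrees(np.arctan2(M[1,0],M[0,0]))
i=np.argmin(np.linalg.norm(pts-e[:2],axis=1))
c,sn=np.cos(np.radians(ang)),np.sin(np.radians(ang));X=np.array([c,sn]);Y=np.array([sn,-c])
print('s',i*.1,'seg ends',np.cumsum([round(x[0]*1e3,1) for x in segs]),'railx',((e[:2]-o)@d[0]).round(4),'tilt',M[:2,2].round(4),'off',((e[:2]-pts[i])@np.array([np.sin(np.radians(H[i])),-np.cos(np.radians(H[i]))])*1e3).round(2),'dyaw',(ang-H[i]).round(2),'F tool',(M.T@s['contact_force']).round(2))
for n in range(1,11):
    j=min(i+int(n*step*10),len(pts)-1);D=(pts[j]-e[:2])*1e3
    print('[[%.1f,%.1f,%.1f],%.1f,255]'%(D@X,D@Y,(e[2]-Z)*1e3,ang-H[j]),'%.0f'%(j*.1))
E
python3 path.py '[0.0005,0]' 4
```

```text
s 44.5 seg ends [100.  117.6 200.7 227.8 327.8] railx 0.0446 tilt [ 0.0001 -0.    ] off 0.66 dyaw -0.01 F tool [-0.19 -0.02  3.43]
[[4.0,-0.7,0.0],-0.0,255] 48
[[8.0,-0.7,0.0],-0.0,255] 52
[[12.0,-0.7,0.0],-0.0,255] 56
[[16.0,-0.7,0.0],-0.0,255] 60
[[20.0,-0.7,0.0],-0.0,255] 64
[[24.0,-0.7,0.0],-0.0,255] 68
[[28.0,-0.7,0.0],-0.0,255] 72
[[32.0,-0.7,0.0],-0.0,255] 76
[[36.0,-0.7,0.0],-0.0,255] 80
[[40.0,-0.7,0.0],-0.0,255] 84
```

```bash
python3 -m crank '[[[3,-0.5,0],0,255],[[6,-0.5,0],0,255],[[10,-0.5,0],0,255],[[14,-0.5,0],0,255],[[18,-0.5,0],0,255],[[22,-0.5,0],0,255],[[26,-0.5,0],0,255],[[30,-0.5,0],0,255],[[30,-0.5,0],0,255]]'; python3 path.py '[0.0005,0]' 3|head -1;  python3 -m crank '[[[3,0,0],0,255],[[7,0,0],0,255],[[10,0,0],0,255],[[14,0,0],0,255],[[18,0,0],0,255],[[20,0,0],0,255],[[20,0,0],0,255],[[20,0,0],0,255]]';python3 path.py '[0.0005,0]' 3
```

```text
time: 5.75
eef_pos: [0.4821, -0.0512, 0.1908]
tcp_rot: [0.725, 0.689, 0.0, -0.0]
contact_force: [-0.6, 0.3, -2.9]
opening: 0.154
finger_force: 40.2
s 75.0 seg ends [100.  117.6 200.7 227.8 327.8] railx 0.0751 tilt [-0.      0.0002] off 0.12 dyaw 0.03 F tool [ 0.23 -0.6   2.91]
time: 6.55
eef_pos: [0.4832, -0.0317, 0.1908]
tcp_rot: [0.725, 0.689, -0.0, 0.0]
contact_force: [0.9, -0.6, -3.5]
opening: 0.156
finger_force: 40.2
s 94.5 seg ends [100.  117.6 200.7 227.8 327.8] railx 0.0946 tilt [ 0.     -0.0001] off 0.17 dyaw -0.0 F tool [-0.52  0.95  3.46]
[[3.0,-0.2,0.0],-0.0,255] 98
[[6.0,-0.2,0.0],1.4,255] 100
[[9.0,0.1,0.0],8.2,255] 104
[[12.0,0.7,0.0],15.1,255] 106
[[14.8,1.6,0.0],22.0,255] 110
[[17.5,2.9,0.0],28.9,255] 112
[[20.0,4.5,0.0],35.7,255] 116
[[22.4,6.4,0.0],40.3,255] 118
[[24.7,8.3,0.0],40.3,255] 122
[[27.0,10.3,0.0],40.3,255] 124
```

```bash
python3 -m crank '[[[3,0,0],0,255],[[4.5,0,0],0,255],[[6,0,0],1.5,255],[[7.5,0,0],5,255],[[9,0,0],8,255],[[10.5,0.5,0],11.5,255],[[12,0.5,0],15,255],[[12,0.5,0],15,255]]';python3 path.py '[0.0005,0]' 3
```

```text
time: 7.35
eef_pos: [0.4842, -0.0196, 0.1908]
tcp_rot: [0.809, 0.588, -0.0, -0.0]
contact_force: [0.1, -1.1, -3.7]
opening: 0.157
finger_force: 40.2
s 106.60000000000001 seg ends [100.  117.6 200.7 227.8 327.8] railx 0.1067 tilt [-0.0001  0.0001] off -0.27 dyaw 0.31 F tool [-1.04  0.47  3.69]
[[3.0,0.5,0.0],7.2,255] 110
[[5.9,1.0,0.0],14.1,255] 113
[[8.8,1.9,0.0],20.9,255] 116
[[11.5,3.1,0.0],25.3,255] 119
[[14.2,4.4,0.0],25.3,255] 122
[[16.9,5.7,0.0],25.3,255] 125
[[19.7,7.0,0.0],25.3,255] 128
[[22.4,8.2,0.0],25.3,255] 131
[[25.1,9.5,0.0],25.3,255] 134
[[27.8,10.8,0.0],25.3,255] 137
```

```bash
python3 -m crank '[[[1.5,0.2,0],3.5,255],[[3,0.5,0],7,255],[[4.5,0.7,0],10.5,255],[[6,1,0],14,255],[[7.5,1.5,0],17.5,255],[[9,2,0],21,255],[[10.5,2.5,0],23.5,255],[[11.5,3,0],25,255],[[11.5,3,0],25,255]]';python3 path.py '[0.0005,0]' 4
```

```text
time: 8.25
eef_pos: [0.4907, -0.0098, 0.1908]
tcp_rot: [0.917, 0.4, -0.0, 0.0]
contact_force: [-0.9, -1.1, -3.4]
opening: 0.155
finger_force: 40.2
s 118.5 seg ends [100.  117.6 200.7 227.8 327.8] railx 0.1169 tilt [ 0. -0.] off 0.07 dyaw 0.35 F tool [-1.42  0.05  3.38]
[[4.0,-0.0,0.0],0.4,255] 122
[[8.0,-0.0,0.0],0.4,255] 126
[[12.0,0.0,0.0],0.4,255] 130
[[16.0,0.0,0.0],0.4,255] 134
[[20.0,0.1,0.0],0.4,255] 138
[[24.0,0.1,0.0],0.4,255] 142
[[28.0,0.1,0.0],0.4,255] 146
[[32.0,0.1,0.0],0.4,255] 150
[[36.0,0.1,0.0],0.4,255] 154
[[40.0,0.2,0.0],0.4,255] 158
```

```bash
python3 -m crank '[[[3,0,0],0.4,255],[[6,0,0],0.4,255],[[9,0,0],0.4,255],[[12,0,0],0.4,255],[[15,0,0],0.4,255]]';python3 path.py '[0.0005,0]' 4|head -1; python3 -m crank '[[[3,0,0],0,255],[[7,0,0],0,255],[[11,0,0],0,255],[[15,0,0],0,255],[[19,0,0],0,255],[[23,0,0],0,255],[[27,0,0],0,255],[[30,0,0],0,255],[[30,0,0],0,255]]';python3 path.py '[0.0005,0]' 4|head -1
```

```text
time: 8.75
eef_pos: [0.5011, 0.0014, 0.1908]
tcp_rot: [0.918, 0.396, 0.0, -0.0]
contact_force: [0.1, -0.4, -2.6]
opening: 0.154
finger_force: 40.2
s 133.70000000000002 seg ends [100.  117.6 200.7 227.8 327.8] railx 0.1286 tilt [0. 0.] off -0.05 dyaw -0.07 F tool [-0.25  0.37  2.64]
time: 9.65
eef_pos: [0.5217, 0.0233, 0.1908]
tcp_rot: [0.918, 0.397, 0.0, -0.0]
contact_force: [0.6, 0.1, -3.6]
opening: 0.154
finger_force: 40.2
s 163.8 seg ends [100.  117.6 200.7 227.8 327.8] railx 0.1515 tilt [0.0001 0.    ] off -0.02 dyaw -0.05 F tool [0.49 0.37 3.6 ]
```

```bash
python3 -m crank '[[[3,0,0],0,255],[[7,0,0],0,255],[[11,0,0],0,255],[[15,0,0],0,255],[[19,0,0],0,255],[[23,0,0],0,255],[[27,0,0],0,255],[[32,0,0],0,255],[[35,0,0],0,255],[[35,0,0],0,255]]';python3 path.py '[0.0005,0]' 1.5
```

```text
time: 10.65
eef_pos: [0.5457, 0.0488, 0.1909]
tcp_rot: [0.918, 0.397, 0.0, 0.0]
contact_force: [0.4, -0.3, -2.8]
opening: 0.153
finger_force: 40.2
s 198.8 seg ends [100.  117.6 200.7 227.8 327.8] railx 0.1782 tilt [0.0001 0.    ] off 0.03 dyaw -0.05 F tool [0.09 0.49 2.81]
[[1.5,-0.0,0.1],-0.1,255] 200
[[3.0,-0.1,0.1],-2.8,255] 202
[[4.5,-0.2,0.1],-6.2,255] 203
[[5.9,-0.4,0.1],-9.7,255] 205
[[7.4,-0.7,0.1],-13.1,255] 206
[[8.9,-1.1,0.1],-16.6,255] 208
[[10.3,-1.5,0.1],-20.0,255] 209
[[11.7,-2.1,0.1],-23.4,255] 211
[[13.0,-2.7,0.1],-26.9,255] 212
[[14.4,-3.4,0.1],-30.3,255] 214
```

```bash
python3 -m crank '[[[1.5,0,0],0,255],[[3,0,0],-3,255],[[4.5,-0.2,0],-6,255],[[6,-0.4,0],-9.5,255],[[7.5,-0.7,0],-13,255],[[9,-1.1,0],-16.5,255],[[10.3,-1.5,0],-20,255],[[10.3,-1.5,0],-20,255]]';python3 path.py '[0.0005,0]' 1.5
```

```text
time: 11.45
eef_pos: [0.5514, 0.0571, 0.1908]
tcp_rot: [0.835, 0.55, -0.0, -0.0]
contact_force: [-0.2, -0.9, -3.2]
opening: 0.15
finger_force: 40.2
s 208.9 seg ends [100.  117.6 200.7 227.8 327.8] railx 0.1867 tilt [-0.  0.] off -0.11 dyaw 0.89 F tool [-0.93  0.23  3.24]
[[1.5,0.1,0.0],-2.5,255] 210
[[3.0,-0.0,0.0],-6.0,255] 212
[[4.5,-0.2,0.0],-9.4,255] 213
[[5.9,-0.5,0.0],-12.9,255] 215
[[7.4,-0.9,0.0],-16.3,255] 216
[[8.8,-1.3,0.0],-19.7,255] 218
[[10.2,-1.9,0.0],-23.2,255] 219
[[11.6,-2.5,0.0],-26.6,255] 221
[[12.9,-3.2,0.0],-30.0,255] 222
[[14.2,-4.0,0.0],-33.5,255] 224
```

```bash
python3 -m crank '[[[1.5,0,0],-2.5,255],[[3,0,0],-6,255],[[4.5,-0.2,0],-9.5,255],[[6,-0.5,0],-13,255],[[7.5,-0.9,0],-16.5,255],[[8.8,-1.3,0],-20,255],[[8.8,-1.3,0],-20,255]]';python3 path.py '[0.0005,0]' 1.5
```

```text
time: 12.15
eef_pos: [0.5537, 0.0657, 0.1908]
tcp_rot: [0.728, 0.686, -0.0, -0.0]
contact_force: [0.3, -0.0, -3.6]
opening: 0.153
finger_force: 40.2
s 217.9 seg ends [100.  117.6 200.7 227.8 327.8] railx 0.1954 tilt [-0.0001 -0.    ] off -0.02 dyaw 0.2 F tool [0.01 0.29 3.61]
[[1.5,-0.0,0.0],-3.2,255] 219
[[3.0,-0.1,0.0],-6.7,255] 221
[[4.5,-0.4,0.0],-10.1,255] 222
[[6.0,-0.7,0.0],-13.5,255] 224
[[7.4,-1.1,0.0],-17.0,255] 225
[[8.8,-1.5,0.0],-20.4,255] 227
[[10.2,-2.1,0.0],-22.3,255] 228
[[11.6,-2.7,0.0],-22.3,255] 230
[[13.0,-3.2,0.0],-22.3,255] 231
[[14.4,-3.8,0.0],-22.3,255] 233
```

```bash
python3 -m crank '[[[1.5,0,0],-3,255],[[3,-0.1,0],-6.5,255],[[4.5,-0.4,0],-10,255],[[6,-0.7,0],-13.5,255],[[7.4,-1.1,0],-17,255],[[8.8,-1.5,0],-20,255],[[10.2,-2.1,0],-22,255],[[11.6,-2.7,0],-22,255],[[13,-3.2,0],-22,255],[[13,-3.2,0],-22,255]]';python3 path.py '[0.0005,0]' 4|head -2; python3 - <<'E'
from h import *
c=cam('top');cv2.imwrite('pics/crop2.png',cv2.resize(c['frame'][150:230,140:290],None,fx=5,fy=5,interpolation=cv2.INTER_CUBIC))
E
```

```text
time: 13.15
eef_pos: [0.5512, 0.0789, 0.1908]
tcp_rot: [0.583, 0.812, -0.0, -0.0]
contact_force: [-0.1, -0.7, -2.8]
opening: 0.156
finger_force: 40.2
s 231.5 seg ends [100.  117.6 200.7 227.8 327.8] railx 0.2085 tilt [-0.0001  0.0001] off 0.0 dyaw -0.25 F tool [-0.67 -0.36  2.83]
[[4.0,-0.0,0.0],-0.3,255] 236
```

View pics/crop2.png

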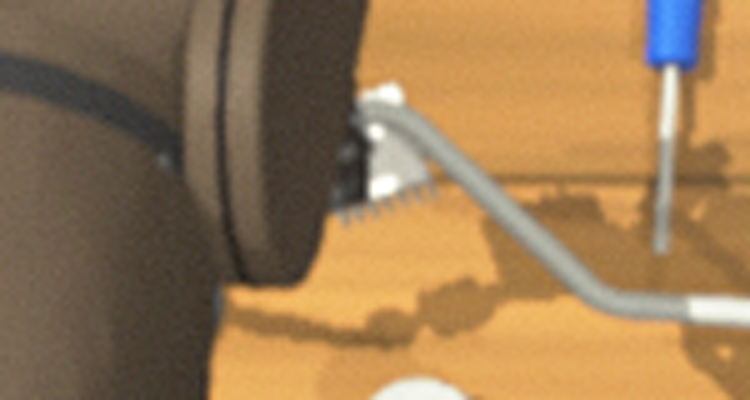

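The hanger sits at the exit of the second bend (about (380,110) in the crop), and the forces are low. That picture overwrote the rod data, so I'll put the fitted lines in by hand.

```bash
cat > geo.py <<'E'
from h import *
L=[(np.array(c),np.array([np.cos(np.radians(a)),np.sin(np.radians(a))])) for c,a in [((.4818,-.046),87.11),((.5205,.0226),46.87),((.5408,.1073),108.97)]]
def inter(a,b):
    s=np.linalg.solve(np.c_[a[1],-b[1]],b[0]-a[0]); return a[0]+s[0]*a[1]
A,B=inter(L[0],L[1]),inter(L[1],L[2])
E
python3 -m crank '[[[3,0,0],0,255],[[6,0,0],0,255],[[9,0,0],0,255],[[12,0,0],0,255],[[15,0,0],0,255],[[18,0,0],0,255],[[21,0,0],0,255],[[24,0,0],0,255],[[24,0,0],0,255]]';python3 path.py '[0.0005,0]' 4|head -2;python3 -m crank '[[[3,0,0],0,255],[[6,0,0],0,255],[[9,0,0],0,255],[[12,0,0],0,255],[[15,0,0],0,255],[[18,0,0],0,255],[[21,0,0],0,255],[[24,0,0],0,255],[[24,0,0],0,255]]';python3 path.py '[0.0005,0]' 4|head -2
```

```text
time: 14.1
eef_pos: [0.5434, 0.1019, 0.1908]
tcp_rot: [0.583, 0.813, 0.0, -0.0]
contact_force: [0.3, 0.1, -4.2]
opening: 0.15
finger_force: 40.2
s 255.8 seg ends [100.  117.6 200.7 227.8 327.8] railx 0.2311 tilt [-0.0001  0.0001] off 0.09 dyaw -0.16 F tool [0.01 0.34 4.2 ]
[[4.0,-0.1,0.0],-0.2,255] 260
time: 15.0
eef_pos: [0.5357, 0.1246, 0.1908]
tcp_rot: [0.583, 0.813, 0.0, -0.0]
contact_force: [0.5, -0.3, -3.0]
opening: 0.154
finger_force: 40.2
s 279.8 seg ends [100.  117.6 200.7 227.8 327.8] railx 0.2534 tilt [-0.0001  0.0001] off 0.16 dyaw -0.16 F tool [-0.48  0.39  3.04]
[[4.0,-0.2,-0.0],-0.2,255] 284
```

```bash
python3 -m crank '[[[1,0,0],0,255],[[2,0,0],0,255],[[3,0,0],0,255],[[4,0,0],0,255],[[5,0,0],0,255],[[6,0,0],0,255]]';python3 path.py '[0.0005,0]' 4|head -1;python3 -m crank '[[[1,0,0],0,255],[[2,0,0],0,255],[[3,0,0],0,255],[[4,0,0],0,255]]';python3 path.py '[0.0005,0]' 4|head -1;python3 -m crank '[[[1,0,0],0,255],[[2,0,0],0,255]]';python3 path.py '[0.0005,0]' 4|head -1
```

```text
time: 15.6
eef_pos: [0.5339, 0.13, 0.1908]
tcp_rot: [0.583, 0.813, -0.0, 0.0]
contact_force: [0.2, 0.5, -3.8]
opening: 0.155
finger_force: 40.2
s 285.40000000000003 seg ends [100.  117.6 200.7 227.8 327.8] railx 0.2587 tilt [-0. -0.] off 0.2 dyaw -0.18 F tool [0.4  0.39 3.75]
time: 16.0
eef_pos: [0.5327, 0.1336, 0.1908]
tcp_rot: [0.583, 0.813, -0.0, 0.0]
contact_force: [0.5, -1.4, -3.0]
opening: 0.154
finger_force: 40.2
s 289.2 seg ends [100.  117.6 200.7 227.8 327.8] railx 0.2622 tilt [ 0.0002 -0.0006] off 0.22 dyaw -0.17 F tool [-1.52  0.01  3.  ]
time: 16.2
eef_pos: [0.5324, 0.1347, 0.1909]
tcp_rot: [0.583, 0.813, -0.001, 0.001]
contact_force: [0.6, -4.0, -3.6]
opening: 0.155
finger_force: 40.1
s 290.40000000000003 seg ends [100.  117.6 200.7 227.8 327.8] railx 0.2633 tilt [ 0.0008 -0.0025] off 0.23 dyaw -0.17 F tool [-3.98 -0.74  3.63]
```

```bash
for k in 1 2; do python3 -m crank '[[[0.5,0,0],0,255],[[1,0,0],0,255],[[1.5,0,0],0,255],[[2,0,0],0,255]]' >/dev/null;python3 path.py '[0.0005,0]' 4|head -1; done; python3 -m crank '[[[0.5,0,0],0,255],[[1,0,0],0,255]]' >/dev/null;python3 path.py '[0.0005,0]' 4|head -1
```

```text
s 293.2 seg ends [100.  117.6 200.7 227.8 327.8] railx 0.2659 tilt [ 0.0001 -0.0003] off 0.23 dyaw -0.19 F tool [-3.96 -1.11  2.64]
s 295.40000000000003 seg ends [100.  117.6 200.7 227.8 327.8] railx 0.268 tilt [-0. -0.] off 0.23 dyaw -0.18 F tool [-4.67 -1.25  3.3 ]
s 296.40000000000003 seg ends [100.  117.6 200.7 227.8 327.8] railx 0.2689 tilt [-0.     -0.0001] off 0.24 dyaw -0.18 F tool [-4.46 -1.1   3.21]
```

```bash
python3 -m crank '[[[0.5,0,0],0,255],[[1,0,0],0,255]]' >/dev/null;python3 path.py '[0.0005,0]' 4|head -1;python3 -m crank '[[[0.5,0,0],0,255],[[1,0,0],0,255]]' >/dev/null;python3 path.py '[0.0005,0]' 4|head -1; python3 -m crank '[[[0.5,0,0],0,255],[[0.5,0,0],0,255]]' >/dev/null;python3 path.py '[0.0005,0]' 4|head -1
```

```text
s 297.40000000000003 seg ends [100.  117.6 200.7 227.8 327.8] railx 0.2698 tilt [-0.0001 -0.    ] off 0.21 dyaw -0.18 F tool [-4.33 -1.28  2.82]
s 298.40000000000003 seg ends [100.  117.6 200.7 227.8 327.8] railx 0.2707 tilt [-0.0001 -0.    ] off 0.21 dyaw -0.18 F tool [-3.25 -0.87  2.93]
s 299.0 seg ends [100.  117.6 200.7 227.8 327.8] railx 0.2713 tilt [-0.0001  0.0001] off 0.22 dyaw -0.18 F tool [-4.25 -0.74  2.91]
```

Next, half-millimetre steps until the force rises at the end stop.

```bash
python3 -m crank '[[[0.5,0,0],0,255],[[0.5,0,0],0,255]]' >/dev/null;python3 path.py '[0.0005,0]' 4|head -1;python3 -m crank '[[[0.5,0,0],0,255],[[0.5,0,0],0,255]]' >/dev/null;python3 path.py '[0.0005,0]' 4|head -1
```

```text
s 299.40000000000003 seg ends [100.  117.6 200.7 227.8 327.8] railx 0.2717 tilt [-0.0001  0.    ] off 0.24 dyaw -0.18 F tool [-3.73 -1.9   1.96]
s 299.5 seg ends [100.  117.6 200.7 227.8 327.8] railx 0.2718 tilt [ 0.0002 -0.0009] off 0.23 dyaw -0.18 F tool [-4.8  -1.34  2.7 ]
```

```bash
python3 -m crank '[[[0.3,0,0],0,255],[[0.3,0,0],0,255]]' >/dev/null;python3 path.py '[0.0005,0]' 4|head -1;python3 -m crank '[[[0.3,0,0],0,255],[[0.3,0,0],0,255]]' >/dev/null;python3 path.py '[0.0005,0]' 4|head -1
```

```text
s 299.5 seg ends [100.  117.6 200.7 227.8 327.8] railx 0.2718 tilt [ 0.0004 -0.0015] off 0.22 dyaw -0.18 F tool [-6.38 -0.89  3.35]
s 299.6 seg ends [100.  117.6 200.7 227.8 327.8] railx 0.2718 tilt [ 0.0006 -0.002 ] off 0.25 dyaw -0.17 F tool [-5.94 -1.26  3.49]
```

Travel from contact is about 10 mm and the tool has stalled with the force rising, so the bumper is home. I'll back off slightly and lower the ring onto the rod.

```bash
python3 -m crank '[[[-1,0,0],0,255],[[-2,0,0],0,255],[[-2,0,0],0,255]]' >/dev/null;python3 path.py '[0.0005,0]' 4|head -1;python3 -m crank '[[[0,0,0.5],0,255],[[0,0,1],0,255],[[0,0,1.5],0,255],[[0,0,1.5],0,255]]'|grep -E 'eef|cont';python3 -m crank '[[[0,0,0.5],0,255],[[0,0,0.5],0,255]]'|grep -E 'eef|cont'
```

```text
s 299.2 seg ends [100.  117.6 200.7 227.8 327.8] railx 0.2715 tilt [-0.0004  0.0018] off 0.28 dyaw -0.2 F tool [-0.24 -0.57  3.34]
eef_pos: [0.5296, 0.1428, 0.1892]
contact_force: [-0.7, -0.1, -3.0]
eef_pos: [0.5297, 0.1426, 0.1889]
contact_force: [-1.1, 0.4, -2.9]
```

```bash
for k in 1 2 3; do python3 -m crank '[[[0,0,0.5],0,255],[[0,0,0.5],0,255]]'|grep -E 'eef|cont'; done
```

```text
eef_pos: [0.5297, 0.1423, 0.1882]
contact_force: [0.4, -0.1, -3.5]
eef_pos: [0.5298, 0.1423, 0.1878]
contact_force: [0.8, -0.3, -3.1]
eef_pos: [0.5298, 0.1423, 0.1876]
contact_force: [-0.1, -0.5, -0.8]
```

```bash
python3 -m crank '[[[0,0,0.3],0,255],[[0,0,0.3],0,200],[[0,0,0.3],0,185],[[0,0,0.3],0,160],[[0,0,0.3],0,120],[[0,0,0.3],0,60],[[0,0,0.3],0,0],[[0,0,0.3],0,0],[[0,0,0.3],0,0],[[0,0,0.3],0,0]]' 20; python3 -m crank '[[[0,0,-10],0,0],[[0,0,-25],0,0],[[0,0,-45],0,0],[[0,0,-65],0,0],[[-30,0,-80],0,0],[[-70,0,-80],0,0],[[-110,0,-80],0,0],[[-140,0,-80],0,0],[[-140,0,-80],0,0],[[-140,0,-80],0,0]]'; python3 - <<'E'
from h import *
cam('scene');c=cam('wrist');cv2.imwrite('pics/end.png',c['frame'])
c=old('scene');cv2.imwrite('pics/ends.png',cv2.resize(c['frame'][110:290,180:420],None,fx=3,fy=3,interpolation=cv2.INTER_CUBIC))
E
```

```text
time: 21.1
eef_pos: [0.5297, 0.1424, 0.187]
tcp_rot: [0.583, 0.813, -0.0, -0.0]
contact_force: [-0.0, 1.1, -1.0]
opening: 0.997
finger_force: 0.0
time: 22.1
eef_pos: [0.575, 0.0093, 0.2683]
tcp_rot: [0.583, 0.812, 0.001, 0.0]
contact_force: [0.0, -0.1, -0.2]
opening: 0.997
finger_force: 0.0
```

View pics/ends.png

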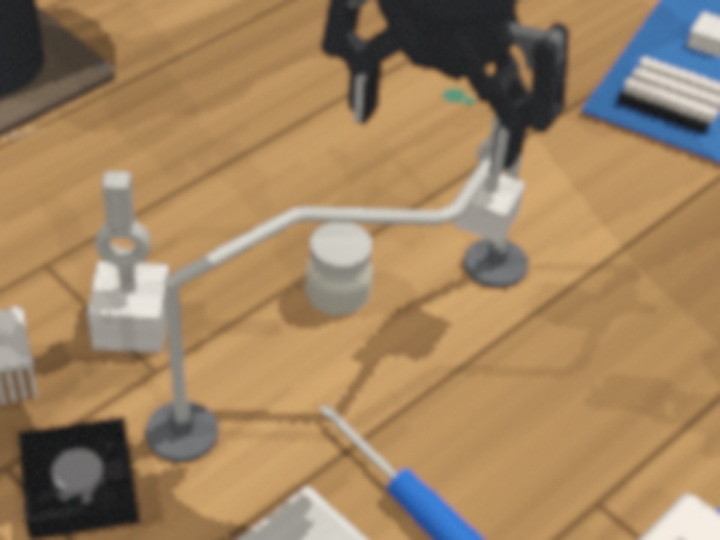

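View pics/end.png

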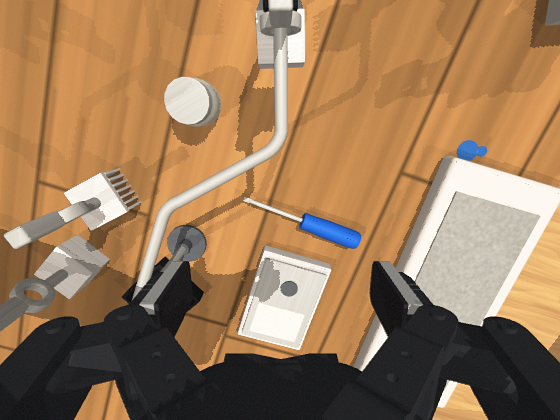

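The heat sink hangs upright against the bumper near the end post, at about (495,180) in the scene crop. The bystanders look untouched. I'll wait for it to settle and check that it's still.

```bash
python3 -m crank '[[[-20,0,0],0,0],[[-50,0,0],0,0],[[-50,0,0],0,0],[[-50,0,0],0,0],[[-50,0,0],0,0],[[-50,0,0],0,0],[[-50,0,0],0,0],[[-50,0,0],0,0],[[-50,0,0],0,0],[[-50,0,0],0,0]]' | head -2; python3 - <<'E'
from h import *
a=cam('wrist');b=cam('wrist');b=cam('wrist');d=cv2.absdiff(cv2.GaussianBlur(a['frame'],(5,5),0),cv2.GaussianBlur(b['frame'],(5,5),0))[:230,150:400];print('diff',d.max(),d.mean())
q=cloud(b);m=np.zeros(q.shape[:2],bool);m[0:200,180:380]=1
for lo,hi in((.206,.222),(.177,.19)):
    t=m&(q[...,2]>lo)&(q[...,2]<hi)&(q[...,1]>.1);print(t.sum(),q[t].mean(0).round(4) if t.any() else '',(q[t].min(0),q[t].max(0)) if t.any() else '')
E
```

```text
time: 23.2
eef_pos: [0.5906, -0.0375, 0.267]
diff 21 0.4857623188405797
0  
0
```

```bash
python3 - <<'E'
from h import *
a=cam('top')
for _ in range(4): b=cam('top')
d=cv2.absdiff(cv2.GaussianBlur(a['frame'],(5,5),0),cv2.GaussianBlur(b['frame'],(5,5),0));print('diff hanger',d[160:240,140:210].max(),'elsewhere',d[60:160,220:380].max())
for c in(a,b):
    q=cloud(c);t=(q[...,2]>.206)&(q[...,2]<.222)&(q[...,1]>.1)&(q[...,1]<.17)&(abs(q[...,0]-.53)<.04);print('tab',t.sum(),q[t].mean(0).round(4))
    t=(q[...,2]>.172)&(q[...,2]<.185)&(q[...,1]>.14)&(q[...,1]<.2)&(c['frame'].max(-1)<60);print('bumper',t.sum(),q[t].mean(0).round(4) if t.any() else '')
cv2.imwrite('pics/top_end.png',cv2.resize(b['frame'][150:250,130:290],None,fx=5,fy=5,interpolation=cv2.INTER_CUBIC))
E
```

```text
diff hanger 3 elsewhere 5
tab 0 [nan nan nan]
bumper 0 
tab 0 [nan nan nan]
bumper 0 <stdin>:6: RuntimeWarning: Mean of empty slice.
  ret = um.true_divide(
```

View pics/top_end.png

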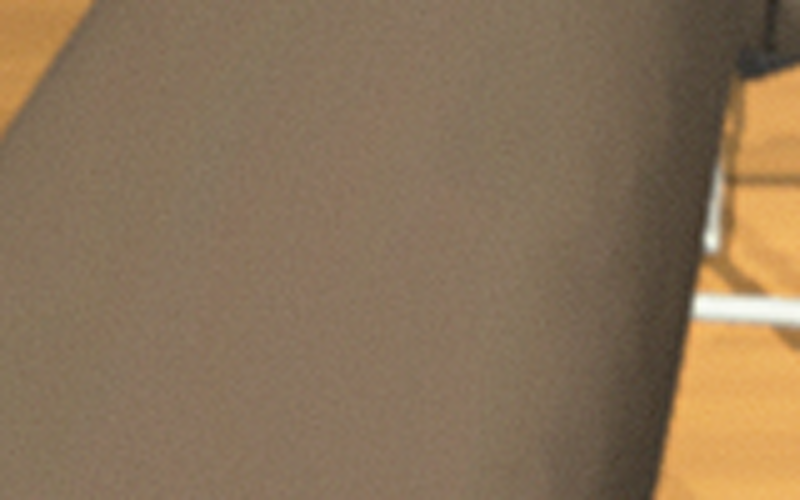

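The forearm hides the hanger from the top camera, so I'll use the scene camera's data instead.

```bash
python3 - <<'E'
from h import *
a=cam('scene')
for _ in range(5): b=cam('scene')
g=lambda c:cv2.GaussianBlur(c['frame'],(5,5),0)
d=cv2.absdiff(g(a),g(b));print('diff hanger',d[145:195,325:365].max(),'elsewhere',d[260:350,230:320].max())
q=cloud(b)
for n,lo,hi in(('tab',.2,.225),('mid',.16,.2),('sink',.1,.14)):
    t=(q[...,2]>lo)&(q[...,2]<hi)&(q[...,1]>.11)&(q[...,1]<.21)&(abs(q[...,0]-.53)<.045);print(n,t.sum(),q[t].mean(0).round(4) if t.any() else '',q[t].min(0).round(3) if t.any() else '',q[t].max(0).round(3) if t.any() else '')
t=(q[...,2]>.155)&(q[...,2]<.186)&(q[...,1]>.12)&(abs(q[...,0]-.53)<.045)&(b['frame'].max(-1)<50);print('bumper',t.sum(),q[t].min(0),q[t].max(0))
E
```

```text
diff hanger 5 elsewhere 1
tab 0   
mid 5 [0.53   0.1347 0.1937] [0.529 0.134 0.189] [0.531 0.135 0.198]
sink 215 [0.5466 0.1382 0.1203] [0.521 0.118 0.1  ] [0.559 0.19  0.138]Traceback (most recent call last):
  File "<stdin>", line 9, in <module>
    return umr_minimum(a, axis, None, out, keepdims, initial, where)
ValueError: zero-size array to reduction operation minimum which has no identity
```

```bash
python3 -m crank '[[[0,0,0],0,0],[[0,0,0],0,0],[[0,0,0],0,0],[[0,0,0],0,0],[[0,0,0],0,0]]'|grep cont; python3 -c "
from plant import ctrl
print(ctrl.sign_off())"
```

```text
contact_force: [0.4, 0.7, 0.6]
the job is handed in; nothing more can be done
None
```

I handed the job in: the ring went round both bends (about 40° and 62°) and pushed the bumper about 10 mm to a firm stop, with wrist readings staying under about 8 N; the heat sink hangs still on the last straight and the gripper is clear, though the final images did not show the bumper, so "fully home" rests on the force and travel readings.

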